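# Hang the orange divider on the roll rack

## Task

Take the orange divider out of its lane in the blue tray, stand it on its legs on the green mat and let go, then take it again the other way round (across the legs, since the rolls leave no finger room at its ends) and lower it astride the rack's bar into the gap between the yellow and the brown roll, holding it until it sits on the bar. Leave it hanging there, and do not disturb the grey divider or the loose things on the bench.

Things in the scene. Friction and masses are not known exactly. Their poses are not given: they have to be found in the camera images.
- divider: Orange plastic divider, an upside-down U on two legs: 46 across the legs (x), 50 long (y, along the tunnel between the legs), 63 high; solid crown 18 thick (white patch on top), legs 6 thick, 45 long, tunnel 34 wide, open at both ends. About 90 g. Origin: centre of its underside (feet). Same after a half turn. Starts in one of the tray's lanes, y along it
- grey_divider: Grey plastic divider, an upside-down U on two legs: 46 across the legs (x), 50 long (y, along the tunnel between the legs), 63 high; solid crown 18 thick (white patch on top), legs 6 thick, 45 long, tunnel 34 wide, open at both ends. About 90 g. Origin: centre of its underside (feet). Same after a half turn. Stands in the other lane and stays there
- tray: Blue tray, fixed, 136 (x) x 160 (y), floor 5 thick. Two lanes along y, centred at x = -33.5 and +33.5 mm, 56 wide, between walls 66 high, nearly as high as the dividers in it (top at 68): fingers fit only before and behind a divider along the lane, not beside its legs. End lips 18 high. Origin: centre of its underside
- mat: Green rectangular mat, fixed, 150 (its x) x 170 (its y) x 3 thick, flat on the bench. Origin at the centre of its underside
- rack: Blue roll rack, fixed: base 140 (x) x 400 (y) x 12, end posts 202 high at y = -178, +178 mm, round bar of diameter 24 along y, 170 above the bench. Rolls at y = -114, 0, +114 mm leave gaps 64 wide centred at y = -57 and +57 mm. Brown is always in the middle, yellow and white at the ends either way round. Origin: centre of its underside
- bar (a point): Middle of the bar on its centre line, 170 above the bench; axes as the rack's (y along the bar). A divider astride the bar has its feet (origin) 33 mm below this height and its top 30 mm above
- roll_yellow: Yellow tape roll hanging on the rack's bar, fixed: outside diameter 150, bore 76, 48 wide along the bar. Origin at the centre of the roll, 26 mm below the bar's centre line; its y axis runs along the bar. Its top stands 49 mm above the bar's centre line
- roll_brown: Brown (cardboard-coloured) tape roll hanging on the rack's bar, fixed: outside diameter 150, bore 76, 48 wide along the bar. Origin at the centre of the roll, 26 mm below the bar's centre line; its y axis runs along the bar. Its top stands 49 mm above the bar's centre line
- roll_white: White tape roll hanging on the rack's bar, fixed: outside diameter 150, bore 76, 48 wide along the bar. Origin at the centre of the roll, 26 mm below the bar's centre line; its y axis runs along the bar. Its top stands 49 mm above the bar's centre line
- tape: Bystander: amber adhesive-tape ring lying flat, outside diameter 100, bore 76, 24 high. Origin at its underside
- core: Bystander: empty cardboard core tube standing on end, diameter 86, 90 high. Origin at its underside
- cleaner: Bystander: white bottle with a green label and a blue cap, diameter 60, 160 high. Origin at its underside
- carton: Bystander: small closed cardboard carton, 90 x 120, 60 high. Origin at its underside
- screwdriver: Bystander: screwdriver lying flat, 170 long. Origin at its underside

How it is judged:
By the outcome, as a careful person would: the job done as asked, in the order asked, and still so for the second after the job is handed in, with the robot touching nothing.
It also fails if it takes over 64 s, if anything falls off the work surface, if the arm or the gripper's body presses on something with over 40 N, if the wrist force passes 120 N, or if a joint passes its speed limit or range.

## Robot

A 7-joint arm with a two-finger parallel gripper is mounted at the origin on the work surface. World frame = base frame: x ahead of the robot, y to its left, z up, the work surface at z = 0. Lengths are in m, angles in rad, forces in N, time in s.
With the tool pointing down it reaches from about 0.35 to 0.9 m from the base axis. Payload 8.1 kg.
Tool frame: the origin (TCP) lies on the centre line of the jaws, within the pads' length; the fingertips stand 11 mm ahead of it and the grasp point (between the pads) lies 8 mm behind it (arm.nose_length is the distance from the TCP to the fingertips, in m); z points along the fingers, y is the line along which they close (so a half turn about z gives the same grasp; the last joint's range is limited). The gripper opens to 92 mm and grips with 3 to 60 N. Pads are 19 mm wide; open, the fingers measure 130 mm over their backs; the gripper's body (75 mm by 190 mm) begins 47 mm behind the grasp point.
Start: joints at [-1.278, 0.434, 0.025, 1.573, -0.012, 1.134, -0.075], TCP at [0.241, 0.577, 0.238] pointing down, gripper open.
Joint ranges: [-2.62, 2.62], [-0.44, 2.09], [-1.27, 1.32], [0.08, 2.57], [-1.32, 4.46], [0.12, 2], [-2.74, 2.74]. Speed limits (rad/s): [2.22, 2.22, 3.01, 3.01, 3.14, 3.14, 3.14].

## Interface

Orientations are given as a rotation vector (axis times angle).
In Python, from cell import arm gives the robot as it stands.
- The arm moves only by the tool jog_arm, never from a script. Its argument "moves" is a list of rows, each a list of 4 numbers: the shift along the tool's x, y, z in m, then the turn about the tool's z in rad. In form: [[tx, ty, tz, spin], ...]. A call has 1 to 20 rows; each row is the pose to reach, as a shift and turn from the pose commanded when the call began, along the tool's axes at that moment; what a row does not reach only later rows make up. A row lasts 1/8 s, in which the tool goes at most 62.5 mm and 10.7 degrees, less where a joint would pass 70% of its speed; a pose out of reach is approached as far as the arm can. A call with a gripper value outside its range is refused whole. "hand" is the finger opening in m, from 0 to 0.0918, set as the call begins (left out, the last holds). The fingers move at their own pace and stop on an object; "newtons" is the grip in N (left out, the last holds). Time passes only in rows, so rows that repeat a pose let the fingers close. It gives the time, the measured TCP pose, the force, the opening and the grip force at its end, in the units of the state.
- arm.observe(): the state, without advancing time (a new reading comes with each control period).
- arm.get_image(name): name is "scene" or "side" or "wrist"; returns a dict with "color" (400x640x3 uint8, red, green, blue), "z_map" (400x640 float32, m along the optical axis (not along the pixel's ray), 0 where there is no reading), "fx", "fy", "cx", "cy" (pixels), "rvec" (rotation vector, rad) and "tvec" (3), from world to camera coordinates, as OpenCV has them. Camera axes: x right, y down, z forward; pixel columns grow to the right and rows downward; lengths in m; the calibration is good to about 2 mm. A picture is of the moment at which its call begins.
- arm.sign_off(): hands the job in; it is judged then, once.
The state is a dict: "clock": time; "joints": joint angles; "dq": joint speeds; "joint_efforts": joint torques, N m; "position": TCP position; "ee_rot": TCP orientation; "force": force on the tool from outside, world axes, zero at the start; "ft_torque": the same for the moment, N m; "width": opening from 0.0 (shut) to 1.0 (fully open); "gripper_force": force on a finger pad.
Only numpy, scipy, OpenCV 4.12 (cv2) and the standard library are available. Lean on these libraries where they do the work, as an engineer would, in place of code of your own. Each camera call takes 0.05 s, during which the arm holds its last target. There are 200 camera calls.

## Working session

There is one attempt and no reset: what is moved stays moved. The work goes in short steps, Python scripts to look and compute and a tool call to move; the robot and the scene stay as the last step left them, time stands still between calls to the robot, and variables do not carry over. Pictures are saved under pics/ and viewed, at most 10 in all, crops included, and the job is handed in when it is done.

Besides the shell and the picture viewer there is one more tool, called as name(argument=value, ...), one argument or row to a line, values as JSON. jog_arm: Moves the arm, as the interface text tells. Its arguments: {"type":"object","properties":{"moves":{"type":"array"},"hand":{"type":"number"},"newtons":{"type":"number"}},"required":["moves"]}

```bash
mkdir -p pics
cat > h.py <<'E'
import numpy as np, cv2
from cell import arm
def grab(n,fn=None):
    d=arm.get_image(n)
    if fn: cv2.imwrite('pics/'+fn,d['color'][:,:,::-1])
    np.savez('/tmp/'+n+'.npz',**d); return d
def load(n): return dict(np.load('/tmp/'+n+'.npz'))
def cloud(d):
    R=cv2.Rodrigues(np.array(d['rvec'],float))[0]; z=d['z_map'].astype(float)
    v,u=np.mgrid[:z.shape[0],:z.shape[1]]
    P=np.stack([(u-d['cx'])/d['fx']*z,(v-d['cy'])/d['fy']*z,z],-1)
    W=(P-np.array(d['tvec']).ravel())@R; W[z==0]=np.nan
    return W
E
python3 - <<'E'
from h import *
a=grab('scene','s1.png'); b=grab('side','d1.png')
o=arm.observe(); print({k:np.round(v,3) for k,v in o.items()}, arm.nose_length)
cv2.imwrite('pics/both.png',cv2.resize(np.vstack([a['color'],b['color']])[:,:,::-1],(480,600)))
E
```

```text
{'clock': np.float64(0.1), 'joints': array([-1.278,  0.435,  0.025,  1.574, -0.012,  1.134, -0.075]), 'dq': array([ 0.001, -0.003, -0.001, -0.001,  0.   , -0.001, -0.001]), 'joint_efforts': array([ 4.0000e-03, -6.6912e+01,  9.8800e-01, -3.1515e+01, -6.1000e-02,
        3.7000e-02,  0.0000e+00]), 'position': array([0.241, 0.576, 0.237]), 'ee_rot': array([-6.18e-01, -3.08e+00,  2.00e-03]), 'force': array([ 0.088, -0.502, -0.077]), 'ft_torque': array([-0.002, -0.002, -0.053]), 'gripper_force': np.float64(0.0), 'width': np.float64(1.004)} 0.011
```

View pics/s1.png

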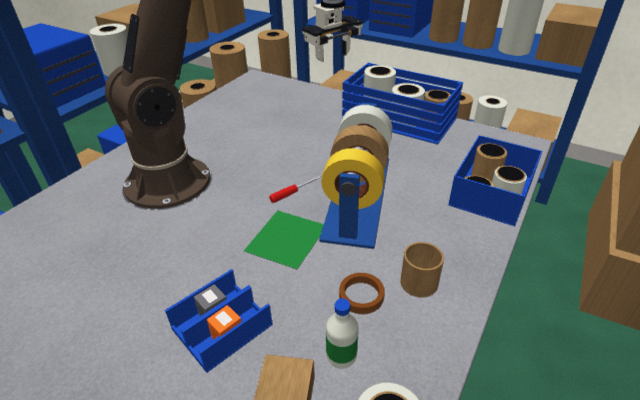

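View pics/d1.png

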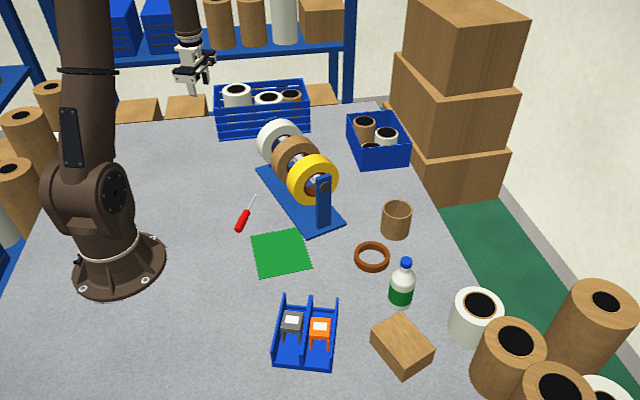

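The pictures show the orange divider in the right lane (scene 224,320; side 320,328), the mat at scene (285,238) and the yellow roll on the rack's near end (353,178). Next I measure them from the depth maps.

Run:
```python
from h import *
def rect(P): 
    r=cv2.minAreaRect((P[:,:2]*1000).astype(np.float32)); return np.round(r[0],1),np.round(r[1],1),round(r[2],1)
for n in('scene','side'):
    d=load(n);W=cloud(d);h=cv2.cvtColor(d['color'],cv2.COLOR_RGB2HSV).astype(int);H,S,V=h[...,0],h[...,1],h[...,2]
    x,y,z=W[...,0],W[...,1],W[...,2]
    on=(np.hypot(x,y)<1.1)&(np.hypot(x,y)>.25)&(x>0)
    def er(m): return cv2.erode(m.astype(np.uint8),np.ones((3,3)))>0
    def rep(nm,m,p=(2,98)):
        P=W[m&on&np.isfinite(z)]
        if len(P)<5: print(n,nm,'few');return
        print(n,nm,len(P),'rect',*rect(P),'med',np.round(np.median(P,0),4),'zr',np.round(np.percentile(P[:,2],p),3))
    rep('mat',(H>50)&(H<75)&(S>150)&(z<.02)&(z>-.01))
    vals=(V>170)&(S<60)&(z>.055)&(z<.08)
    rep('whitepatches',vals)
    nl,lab,st,_=cv2.connectedComponentsWithStats((vals&on).astype(np.uint8))
    for i in range(1,nl):
        if st[i,4]>15: rep('patch%d px%s'%(i,st[i,:2]),lab==i)
    rep('orange top',(H>5)&(H<14)&(S>200)&(z>.062)&(z<.075))
    blue=(H>105)&(H<125)&(S>150)
    rep('tray walls',blue&(z>.06)&(z<.072)&(x>.2)&(y<.3))
    rep('rack base',blue&(z>.006)&(z<.018))
    rep('bluelow',blue&(z<.03))
    rep('posttop',blue&(z>.19)&(z<.21))
    rep('yellow',(H>20)&(H<30)&(S>170)&(z>.08))
    rep('yellow top',(H>20)&(H<30)&(S>170)&(z>.212))
    rep('brown top',(H>8)&(H<20)&(S>60)&(S<200)&(z>.212)&(z<.225))
    rep('whiteroll top',(S<50)&(V>120)&(z>.21)&(z<.225))
```

```text
scene mat 2587 rect [445.7 -30.4] [148.6 170.3] 4.9 med [ 4.477e-01 -3.640e-02  3.000e-04] zr [-0.003  0.003]
scene whitepatches 307 rect [521.9  95.7] [860.6 624.7] 75.3 med [ 0.5013 -0.3116  0.0666] zr [0.064 0.073]
scene patch3 px[495 168] 41 rect [865.4 399.1] [26.2 76. ] 44.0 med [0.8686 0.3835 0.0711] zr [0.067 0.074]
scene patch5 px[515 176] 20 rect [919.7 402.9] [50.7  9.6] 63.2 med [0.9192 0.3952 0.0716] zr [0.07  0.074]
scene patch6 px[202 289] 120 rect [ 446.8 -306.6] [20.6 31.7] 72.8 med [ 0.4471 -0.3071  0.066 ] zr [0.064 0.068]
scene patch7 px[216 312] 123 rect [ 507.6 -335.5] [19.1 32.2] 75.2 med [ 0.5076 -0.3361  0.0664] zr [0.064 0.069]
scene orange top 315 rect [ 509.7 -337.2] [49.6 46.8] 76.8 med [ 0.5144 -0.3464  0.0656] zr [0.063 0.068]
scene tray walls 1221 rect [644.2 -25.4] [861.3 185.2] 59.5 med [ 0.5003 -0.3028  0.0634] zr [0.06  0.071]
scene rack base 2673 rect [651.7 186.5] [ 651.2 1166.3] 7.2 med [0.5627 0.0605 0.0098] zr [0.006 0.018]
scene bluelow 4946 rect [629.6 186.7] [ 682.1 1180.4] 5.9 med [0.5508 0.0409 0.0101] zr [-0.001  0.029]
scene posttop 143
[... 1368 characters left out ...]
 base 2949 rect [633.  209.1] [ 622.4 1208.6] 6.9 med [0.5016 0.0855 0.0118] zr [0.006 0.017]
side bluelow 4549 rect [643.6 212.8] [ 646.2 1214. ] 7.0 med [0.4946 0.0428 0.0113] zr [0.002 0.028]
side posttop 152 rect [ 662.2 -124.9] [  66.2 1098.2] 22.7 med [0.5726 0.0414 0.201 ] zr [0.191 0.205]
side yellow 1306 rect [398.  320.3] [143.4 642.5] 35.6 med [0.5397 0.0826 0.1867] zr [0.09 0.22]
side yellow top 240 rect [409.2 339.5] [ 79.1 621.6] 33.3 med [0.5588 0.0975 0.2167] zr [0.212 0.221]
side brown top 205 rect [523.2 209.1] [68.8 51.1] 19.0 med [0.5222 0.2057 0.217 ] zr [0.212 0.221]
side whiteroll top 203 rect [517.4 236.2] [ 70.9 226.2] 20.6 med [0.4851 0.3117 0.2165] zr [0.211 0.221]
```

```bash
cat >> h.py <<'E'
def go(x,y,z,yaw,o=None):
    "row [tx,ty,tz,spin] from the present pose to TCP xyz with tool y at world angle yaw (deg)"
    o=o or arm.observe(); R=cv2.Rodrigues(np.array(o['ee_rot'],float))[0]
    t=R.T@(np.array([x,y,z])-o['position']); cy=np.degrees(np.arctan2(R[1,1],R[0,1]))
    s=-((yaw-cy+180)%360-180)
    return [round(float(v),4) for v in t]+[round(float(np.radians(s)),4)]
E
python3 - <<'E'
from h import *
from scipy.optimize import minimize
Ws=[];
for n in('scene','side'):
    d=load(n);W=cloud(d);h=cv2.cvtColor(d['color'],cv2.COLOR_RGB2HSV).astype(int);H,S=h[...,0],h[...,1]
    x,y,z=W[...,0],W[...,1],W[...,2]
    m=(H>105)&(H<125)&(S>150)&(x>.33)&(x<.65)&(y<-.2)&(y>-.5)
    P=W[m&(z>-.01)&(z<.08)]; r=cv2.minAreaRect((P[:,:2]*1000).astype(np.float32)); print(n,'tray all',r)
    P=W[m&(z>.061)&(z<.075)]; r=cv2.minAreaRect((P[:,:2]*1000).astype(np.float32)); print(n,'tray top',r)
    m=(H>105)&(H<125)&(S>150)&(x>.3)&(x<.8)&(y<.5)&(y>-.1)&(z<.02)&(z>.003)
    P=W[m&(np.hypot(x-.53,y-.2)<.25)]; print(n,'base',cv2.minAreaRect((P[:,:2]*1000).astype(np.float32)))
print(go(.5075,-.335,.30,77),[round(float(v),3) for v in arm.observe()['position']])
E
```

```text
scene tray all ((454.9488220214844, -303.1341247558594), (180.752685546875, 197.77798461914062), 73.00183868408203)
scene tray top ((479.142822265625, -321.08404541015625), (159.24554443359375, 139.4426727294922), 72.96611785888672)
scene base ((533.0012817382812, 193.15765380859375), (137.77235412597656, 372.8526306152344), 18.647281646728516)
side tray all ((477.2184753417969, -318.84820556640625), (163.17581176757812, 134.48760986328125), 72.95503234863281)
side tray top ((476.8838806152344, -319.495849609375), (161.563232421875, 133.8985137939453), 73.32212829589844)
side base ((524.4549560546875, 208.67098999023438), (140.25189208984375, 402.2682189941406), 19.198196411132812)
[-0.5975, -0.738, -0.0619, -0.169] [0.241, 0.576, 0.237]
```

jog_arm(
  moves=[
    [0,0,-0.06,0],
    [0,0,-0.12,0],
    [-0.05,-0.06,-0.12,0],
    [-0.09,-0.11,-0.12,0],
    [-0.13,-0.16,-0.12,0],
    [-0.17,-0.21,-0.12,0],
    [-0.21,-0.26,-0.12,0],
    [-0.25,-0.31,-0.12,0],
    [-0.29,-0.36,-0.12,0],
    [-0.33,-0.41,-0.12,0],
    [-0.37,-0.46,-0.12,-0.1],
    [-0.41,-0.51,-0.12,-0.1],
    [-0.45,-0.56,-0.12,-0.1],
    [-0.49,-0.61,-0.1,-0.1],
    [-0.53,-0.66,-0.08,-0.1],
    [-0.57,-0.7,-0.05,-0.1],
    [-0.597,-0.738,-0.02,-0.1],
    [-0.597,-0.738,-0.02,-0.1],
    [-0.597,-0.738,-0.02,-0.1],
    [-0.597,-0.738,-0.02,-0.1],
  ],
  hand=0.0918,
  newtons=20,
)

```text
clock: 2.6
position: [0.5072, -0.3338, 0.2578]
ee_rot: [-0.463, -3.107, -0.001]
force: [-0.2, 0.0, -0.2]
width: 0.998
gripper_force: 0.0
```

```bash
cat > w.py <<'E'
from h import *
import sys
d=grab('wrist',sys.argv[1]); W=cloud(d); h=cv2.cvtColor(d['color'],cv2.COLOR_RGB2HSV).astype(int);H,S,V=h[...,0],h[...,1],h[...,2]; z=W[...,2]
m=(H>4)&(H<15)&(S>190)&np.isfinite(z)
zt=np.percentile(z[m],90); print('top z',zt)
m2=m&(z>zt-.006)
k=cv2.morphologyEx(m2.astype(np.uint8),cv2.MORPH_OPEN,np.ones((5,5)))>0
print('top rect',cv2.minAreaRect((W[k][:,:2]*1000).astype(np.float32)),np.median(W[k],0))
ww=(V>150)&(S<60)&(abs(z-zt)<.006)&(np.hypot(W[...,0]-np.median(W[k][:,0]),W[...,1]-np.median(W[k][:,1]))<.04)
if ww.sum()>20: print('patch',cv2.minAreaRect((W[ww][:,:2]*1000).astype(np.float32)))
o=arm.observe(); print({q:np.round(o[q],4) for q in('clock','position','ee_rot','joints','width','force')})
E
python3 w.py w1.png
```

```text
top z 0.06791321156873022
top rect ((499.2825012207031, -315.6214904785156), (13.974894523620605, 24.26449203491211), 87.16139221191406) [ 0.50003349 -0.31536061  0.06701109]
patch ((489.6143493652344, -326.65814208984375), (23.67119598388672, 70.80121612548828), 63.47356414794922)
{'clock': np.float64(2.65), 'position': array([ 0.5075, -0.3334,  0.2582]), 'ee_rot': array([4.612e-01, 3.107e+00, 1.100e-03]), 'joints': array([-0.0439,  0.4671,  0.8041,  1.6348, -0.3574,  1.193 ,  2.1165]), 'width': np.float64(0.9999), 'force': array([ 0.5809,  0.1815, -0.11  ])}
```

View pics/w1.png

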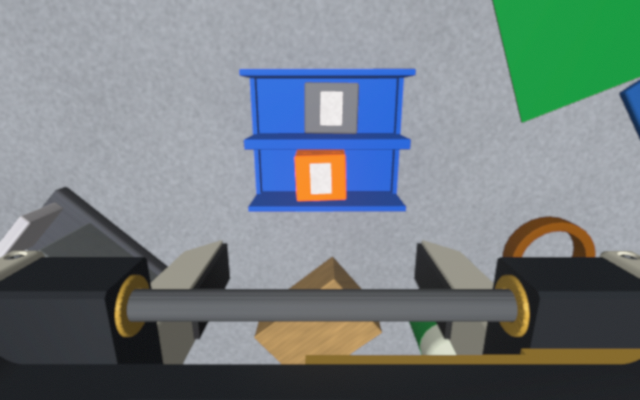

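The divider's top spans (295,152)–(347,200) with its patch at (320,178), turned slightly in the lane. I'll project those pixels onto z = 0.068.

```bash
cat >> h.py <<'E'
def onplane(d,uv,zp):
    R=cv2.Rodrigues(np.array(d['rvec'],float))[0]; t=np.array(d['tvec']).ravel(); C=-R.T@t
    uv=np.atleast_2d(uv).astype(float)
    r=np.c_[(uv[:,0]-d['cx'])/d['fx'],(uv[:,1]-d['cy'])/d['fy'],np.ones(len(uv))]@R
    return C+r*((zp-C[2])/r[:,2])[:,None]
E
python3 - <<'E'
from h import *
d=load('wrist'); c=d['color']
h=cv2.cvtColor(c,cv2.COLOR_RGB2HSV); 
sub=np.zeros(h.shape[:2],bool); sub[143:210,285:357]=1
m=sub&(h[...,1]>150)&((h[...,0]<18))
m=cv2.morphologyEx(m.astype(np.uint8),cv2.MORPH_CLOSE,np.ones((35,35)))
p=np.argwhere(m)[:,::-1].astype(np.float32); r=cv2.minAreaRect(p); print(r)
P=onplane(d,cv2.boxPoints(r),.068); print(np.round(P*1000,1),P.mean(0)); 
for a in(P[1]-P[0],P[2]-P[1]): print(np.linalg.norm(a),np.degrees(np.arctan2(a[1],a[0])))
print('patch',onplane(d,[[320.5,178.5]],.068))
u=c[130:220,270:370,::-1]; cv2.imwrite('pics/w1c.png',cv2.resize(u,None,fx=6,fy=6,interpolation=cv2.INTER_CUBIC))
E
```

```text
((319.9873352050781, 175.0574951171875), (49.35128402709961, 49.151371002197266), 88.36341857910156)
[[ 474.2 -350.6   68. ]
 [ 486.6 -305.4   68. ]
 [ 534.1 -317.5   68. ]
 [ 521.2 -364.6   68. ]] [ 0.50400865 -0.33454078  0.068     ]
0.0468419408992883 74.63212922038863
0.04902165450442929 -14.324139871938966
patch [[ 0.50695042 -0.3349236   0.068     ]]
```

View pics/w1c.png

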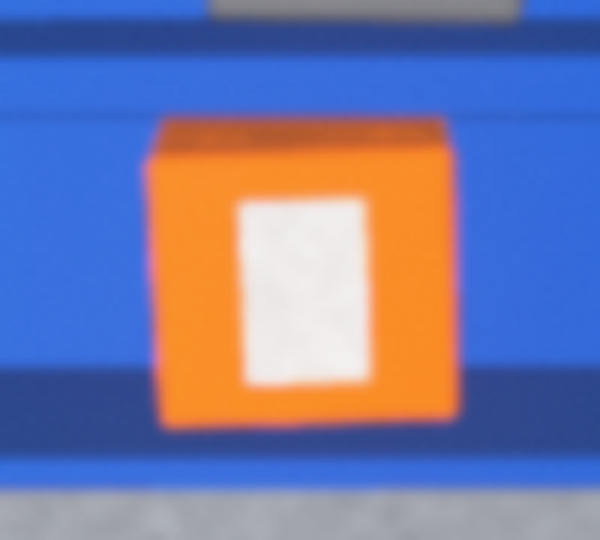

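The crop shows the top face's corners at (147,157), (453,147), (459,417), (162,430) in crop pixels, about 2° off the lane.

Run:
```python
from h import *
d=load('wrist')
q=np.array([[147,157],[453,147],[459,417],[162,430]])/6+[270,130]-.4
P=onplane(d,q,.068); print(P.mean(0))
for a,b in((0,1),(3,2),(0,3),(1,2)):
    v=P[b]-P[a]; print(np.linalg.norm(v),np.degrees(np.arctan2(v[1],v[0])))
c=P.mean(0); print(go(c[0],c[1],.051,75))
```

```text
[ 0.50645272 -0.33479783  0.068     ]
0.04881086704108888 74.87351106785594
0.04922253226470737 75.59821121806522
0.04549258747138709 -15.15361646664188
0.04487167441361899 -14.63336581123165
[0.0007, -0.0019, 0.2072, -0.0329]
```

jog_arm(
  moves=[
    [0.0007,-0.0019,0.05,-0.033],
    [0.0007,-0.0019,0.1,-0.033],
    [0.0007,-0.0019,0.14,-0.033],
    [0.0007,-0.0019,0.17,-0.033],
    [0.0007,-0.0019,0.19,-0.033],
    [0.0007,-0.0019,0.2,-0.033],
    [0.0007,-0.0019,0.207,-0.033],
    [0.0007,-0.0019,0.207,-0.033],
  ],
)

```text
clock: 3.65
position: [0.5063, -0.3361, 0.051]
ee_rot: [0.412, 3.114, -0.0]
force: [0.2, -0.1, 0.2]
width: 0.998
gripper_force: 0.0
```

jog_arm(
  moves=[
    [0,0,0,0],
    [0,0,0,0],
    [0,0,0,0],
    [0,0,0,0],
    [0,0,0,0],
    [0,0,0,0],
    [0,0,0,0],
    [0,0,0,0],
  ],
  hand=0.04,
  newtons=20,
)

```text
clock: 4.65
position: [0.506, -0.336, 0.0508]
ee_rot: [0.412, 3.114, 0.0]
force: [-1.1, 0.5, 1.7]
width: 0.545
gripper_force: 20.0
```

Run:
```python
from h import *
o=arm.observe(); print(o['clock'],o['position'],o['width']*91.8,o['gripper_force'],o['force'],go(.445,-.03,.2,75))
```

```text
4.65 [ 0.50603993 -0.33600837  0.05075016] 50.04825085942395 20.000065863132477 [-1.05657436  0.49654892  1.74681684] [0.1384, 0.2797, -0.1492, -0.001]
```

jog_arm(
  moves=[
    [0,0,-0.02,0],
    [0,0,-0.06,0],
    [0,0,-0.1,0],
    [0,0,-0.13,0],
    [0.02,0.04,-0.13,0],
    [0.04,0.08,-0.13,0],
    [0.06,0.12,-0.13,0],
    [0.08,0.16,-0.13,0],
    [0.1,0.2,-0.12,0],
    [0.12,0.24,-0.1,0],
    [0.13,0.265,-0.08,0],
    [0.138,0.28,-0.06,0],
    [0.138,0.28,-0.04,0],
    [0.138,0.28,-0.025,0],
    [0.138,0.28,-0.015,0],
    [0.138,0.28,-0.01,0],
    [0.138,0.28,-0.005,0],
    [0.138,0.28,-0.005,0],
  ],
)

```text
clock: 6.9
position: [0.4455, -0.03, 0.0557]
ee_rot: [-0.412, -3.114, -0.0]
force: [-0.4, 0.0, -0.8]
width: 0.543
gripper_force: 20.0
```

Run:
```python
from h import *
o=arm.observe(); print(o['clock'],o['position'],o['width']*91.8,o['gripper_force'],o['force'],o['joints'],go(.445,-.03,.0488,75))
```

```text
6.9 [ 0.44549444 -0.02995449  0.0556719 ] 49.839933148862244 19.999811053276062 [-0.36408142  0.04547445 -0.82031057] [-0.5296947   0.47653887  0.635186    2.22714521 -0.51697019  0.58321561
  1.80092696] [0.0005, -0.0002, 0.0069, -0.0014]
```

jog_arm(
  moves=[
    [0,0,0.003,0],
    [0,0,0.005,0],
    [0,0,0.006,0],
    [0,0,0.007,0],
    [0,0,0.0075,0],
    [0,0,0.0075,0],
  ],
)

```text
clock: 7.65
position: [0.4456, -0.0298, 0.0486]
ee_rot: [0.412, 3.114, 0.001]
force: [-2.1, 1.0, 9.5]
width: 0.542
gripper_force: 20.0
```

Run:
```python
from h import *
o=arm.observe(); print(o['position'],o['force'],o['width']*91.8); grab('side','d2.png')
import cv2
d=load('side'); cv2.imwrite('pics/d2c.png',cv2.resize(d['color'][190:300,220:340,::-1],None,fx=5,fy=5,interpolation=cv2.INTER_CUBIC))
```

```text
[ 0.44558175 -0.02982322  0.04859493] [-2.05558665  1.03889847  9.51651252] 49.749286124813416
```

View pics/d2c.png

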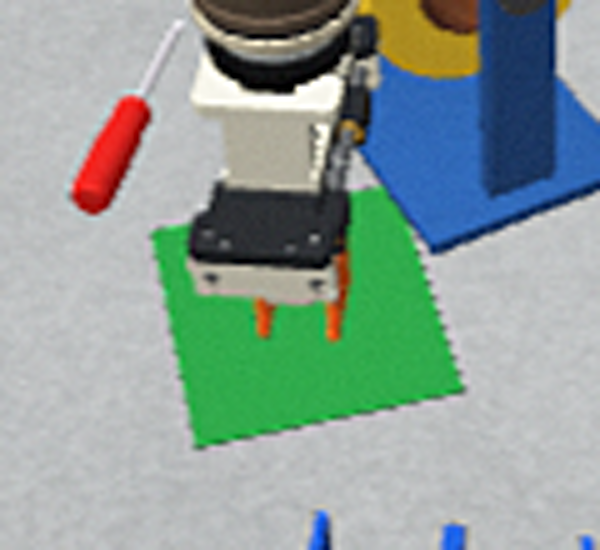

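The divider's legs stand on the green mat (legs at crop (264,318) and (334,320)) with 9.5 N of contact. Release and rise, then turn the hand.

jog_arm(
  moves=[
    [0,0,0,0],
    [0,0,0,0],
    [0,0,0,0],
    [0,0,0,0],
    [0,0,0,0],
    [0,0,0,0],
  ],
  hand=0.0918,
)

```text
clock: 8.45
position: [0.4455, -0.0298, 0.0482]
ee_rot: [0.412, 3.114, 0.0]
force: [0.4, -0.4, -0.6]
width: 0.997
gripper_force: 0.0
```

jog_arm(
  moves=[
    [0,0,-0.02,0],
    [0,0,-0.06,0],
    [0,0,-0.11,0],
    [0,0,-0.16,0.15],
    [0,0,-0.2,0.33],
    [0,0,-0.2,0.5],
    [0,0,-0.2,0.68],
    [0,0,-0.2,0.86],
    [0,0,-0.2,1.04],
    [0,0,-0.2,1.22],
    [0,0,-0.2,1.4],
    [0,0,-0.2,1.57],
    [0,0,-0.2,1.57],
    [0,0,-0.2,1.57],
  ],
)

```text
clock: 10.2
position: [0.4454, -0.0298, 0.2482]
ee_rot: [-2.489, -1.917, -0.0]
force: [-0.3, 0.0, 0.2]
width: 0.998
gripper_force: 0.0
```

```bash
python3 w.py w2.png
```

```text
top z 0.06393723434142491
top rect ((0.0, 0.0), (0.0, 0.0), 0.0) [nan nan nan]
{'clock': np.float64(10.25), 'position': array([ 0.4454, -0.0298,  0.2482]), 'ee_rot': array([-2.4895e+00, -1.9158e+00, -2.0000e-04]), 'joints': array([-1.0847,  0.2367,  1.2689,  2.0279, -0.2603,  1.057 ,  0.0473]), 'width': np.float64(1.0004), 'force': array([ 1.0741,  0.921 , -0.2057])}
  return _methods._mean(a, axis=axis, dtype=dtype,
  ret = um.true_divide(
  ret = ret.dtype.type(ret / rcount)
```

View pics/w2.png

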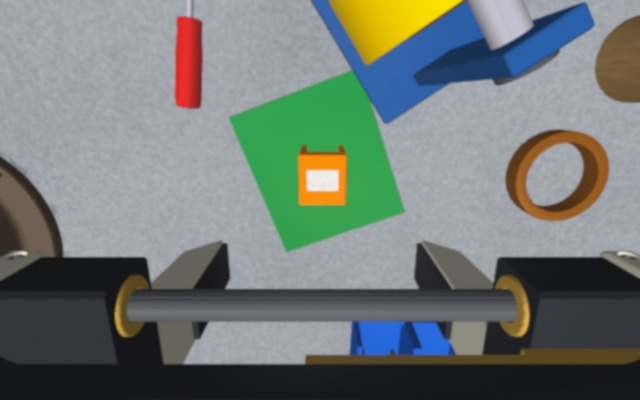

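The divider stands upright at the mat's centre, its patch at (322,180), square to the image.

Run:
```python
from h import *
d=load('wrist'); c=d['color']
g=cv2.inRange(cv2.cvtColor(c,cv2.COLOR_RGB2HSV),(0,0,170),(180,70,255)); g[:160]=0;g[200:]=0;g[:,:300]=0;g[:,345:]=0
r=cv2.minAreaRect(np.argwhere(g)[:,::-1].astype(np.float32)); P=onplane(d,cv2.boxPoints(r),.066); print(r,P.mean(0))
for a in(P[1]-P[0],P[2]-P[1]): print(np.linalg.norm(a),np.degrees(np.arctan2(a[1],a[0])))
print(onplane(d,[[298.5,153.5],[346,153.5],[346.5,206],[298,206]],.066).mean(0))
print(go(*P.mean(0)[:2],.0488,-15))
```

```text
((322.0, 180.0), (20.0, 30.0), 90.0) [ 0.44599719 -0.0296487   0.066     ]
0.02839497718105493 -14.849205913191014
0.019578453866906136 -104.14047809168851
[ 0.44616643 -0.02993957  0.066     ]
[0.0003, 0.0005, 0.1994, 0.0028]
```

jog_arm(
  moves=[
    [0,0,0.04,0],
    [0,0,0.08,0],
    [0,0,0.11,0],
    [0,0,0.12,0],
  ],
)

```text
clock: 10.75
position: [0.4446, -0.03, 0.127]
ee_rot: [-2.491, -1.913, 0.003]
force: [0.3, 0.3, -1.1]
width: 1.0
gripper_force: 0.0
```

Run:
```python
from h import *
o=arm.observe(); print(o['joints'],go(.4458,-.0298,.0488,-15))
```

```text
[-0.81726793  0.4317715   1.02619807  2.17895931 -0.52030971  0.8016261
  0.28439176] [0.0006, 0.0013, 0.0782, 0.0007]
```

jog_arm(
  moves=[
    [0.0003,0.0008,0.03,0],
    [0.0003,0.0008,0.055,0],
    [0.0003,0.0008,0.07,0],
    [0.0003,0.0008,0.078,0],
    [0.0003,0.0008,0.078,0],
  ],
)

```text
clock: 11.38
position: [0.4467, -0.0297, 0.0505]
ee_rot: [2.492, 1.913, 0.001]
force: [-0.2, 0.9, 0.3]
width: 0.998
gripper_force: 0.0
```

jog_arm(
  moves=[
    [0,0,0,0],
    [0,0,0,0],
    [0,0,0,0],
    [0,0,0,0],
    [0,0,0,0],
    [0,0,0,0],
    [0,0,0,0],
    [0,0,0,0],
  ],
  hand=0.036,
  newtons=20,
)

```text
clock: 12.38
position: [0.4463, -0.0297, 0.0502]
ee_rot: [-2.493, -1.912, -0.0]
force: [-0.5, 0.0, 1.8]
width: 0.505
gripper_force: 20.0
```

Run:
```python
from h import *
o=arm.observe(); print(o['position'],o['joints'],o['width']*91.8,o['force'],go(.46,.06,.34,19.2))
# refine rack: scanline fits using roll tops in rack frame
th=np.radians(19.2); ex=np.array([np.cos(th),np.sin(th)]); ey=np.array([-np.sin(th),np.cos(th)]); c0=np.array([.526,.206])
for n in('scene','side'):
    W=cloud(load(n)); h=cv2.cvtColor(load(n)['color'],cv2.COLOR_RGB2HSV).astype(int)
    u=(W[...,:2]-c0)@ex; v=(W[...,:2]-c0)@ey; z=W[...,2]
    m=(abs(u)<.09)&(abs(v)<.2)&(z>.18)&(z<.225)
    for nm,k in(('Y',v<-.07),('B',abs(v)<.045),('W',(v>.07)&(v<.16))):
        q=m&k&(z>.19); a=u[q];zz=z[q]; A=np.c_[2*a,2*zz,np.ones(len(a))]; s=np.linalg.lstsq(A,a*a+zz*zz,rcond=None)[0]
        t=m&k&(z>.213); print(n,nm,q.sum(),'u,z centre',s[:2],'R',np.sqrt(s[2]+s[0]**2+s[1]**2),'v top',np.percentile(v[t],[2,98]))
```

```text
[ 0.44634985 -0.02971666  0.05023907] [-0.65924224  0.55277982  0.83624761  2.23806147 -0.71298149  0.63836879
  0.44136832] 46.35917383520438 [-0.46005093  0.02765118  1.84476604] [0.0902, -0.0101, -0.2898, -0.5972]
scene Y 948 u,z centre [0.00417602 0.18123192] R 0.037212989310394184 v top [-0.13764782 -0.08948618]
scene B 679 u,z centre [0.0048687 0.1710498] R 0.045731747718954184 v top [-0.02324611  0.02447357]
scene W 562 u,z centre [0.00559774 0.17133367] R 0.04526910580377235 v top [0.08973531 0.13764566]
side Y 721 u,z centre [-0.00616969  0.18539476] R 0.03659280292465959 v top [-0.13377185 -0.085631  ]
side B 345 u,z centre [0.01073317 0.19541331] R 0.027417670679122978 v top [-0.02059773  0.02662429]Traceback (most recent call last):
  File "<stdin>", line 11, in <module>
    return _quantile_unchecked(
        a, q, axis, out, overwrite_input, method, keepdims, weights)
    return _ureduce(a,
                    func=_quantile_ureduce_func,
    ...<5 lines>...
                    overwrite_input=overwrite_input,
                    method=method)
    r = func(a, **kwargs)
    result = _quantile(arr,
                       quantiles=q,
    ...<2 lines>...
                       out=out,
                       weights=wgt)
    slices_having_nans = np.isnan(arr[-1, ...])
                                  ~~~^^^^^^^^^
IndexError: index -1 is out of bounds for axis 0 with size 0
```

jog_arm(
  moves=[
    [0,0,-0.02,0],
    [0,0,-0.07,0],
    [0,0,-0.12,0],
    [0,0,-0.17,-0.1],
    [0,0,-0.22,-0.2],
    [0,0,-0.27,-0.3],
    [0,0,-0.31,-0.4],
    [0.04,0.01,-0.32,-0.5],
    [0.08,0.02,-0.32,-0.597],
    [0.12,0.03,-0.32,-0.597],
    [0.16,0.04,-0.32,-0.597],
    [0.19,0.044,-0.32,-0.597],
    [0.203,0.047,-0.32,-0.597],
    [0.203,0.047,-0.32,-0.597],
    [0.203,0.047,-0.32,-0.597],
    [0.203,0.047,-0.32,-0.597],
  ],
)

```text
clock: 14.38
position: [0.5441, 0.1529, 0.3706]
ee_rot: [-1.822, -2.559, -0.001]
force: [0.3, -0.2, -0.1]
width: 0.5
gripper_force: 20.0
```

Run:
```python
from h import *
d=grab('wrist','w3.png'); o=arm.observe(); print(o['position'],o['joints'],o['width']*91.8,go(o['position'][0],o['position'][1],.37,19.2))
```

```text
[0.54413232 0.15315113 0.37061512] [-1.13393412  0.38080064  1.11748685  1.55989053 -0.34578944  1.41730564
  0.34215747] 45.90490139211689 [-0.0, -0.0, 0.0006, -0.0015]
```

View pics/w3.png

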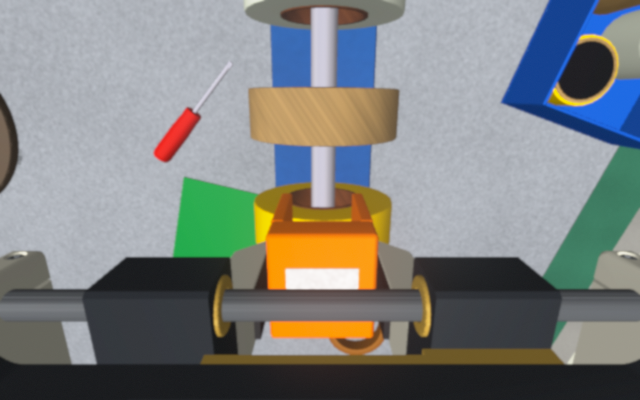

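View shows the bar at columns 312–334 in the gap (rows 146–205), the brown roll's near rim at row 145, and the held divider (268–378, 235–338), level. I'll measure the bar line and the brown roll's face.

Run:
```python
from h import *
d=load('wrist'); W=cloud(d); c=d['color'].astype(int); h=cv2.cvtColor(d['color'],cv2.COLOR_RGB2HSV).astype(int)
g=c.sum(2); bar=(h[...,1]<50)&(c.min(2)>100)
rows=list(range(35,80,4))+list(range(152,190,3)); L=[]
for r in rows:
    q=np.flatnonzero(bar[r,290:355])+290
    L.append((r,q.min()-.5,q.max()+.5))
L=np.array(L); print(L[::4])
# silhouette midline projected at bar height
P=onplane(d,np.c_[(L[:,1]+L[:,2])/2,L[:,0]],.170); w=onplane(d,np.c_[L[:,1],L[:,0]],.17)-onplane(d,np.c_[L[:,2],L[:,0]],.17); print('width',np.linalg.norm(w,axis=1).round(4)[::4])
f=cv2.fitLine(P[:,:2].astype(np.float32),cv2.DIST_HUBER,0,1e-5,1e-5).ravel(); f[:2]*=np.sign(f[1]); print('dir',np.degrees(np.arctan2(f[1],f[0])),f[2:])
ey=f[:2]; ex=np.array([ey[1],-ey[0]]); p0=f[2:]
dep=W[np.isin(np.arange(400),rows)][:, :][:0]
m=bar.copy(); m[:, :308]=0; m[:,340:]=0; m[:152]=0; m[192:]=0; print('bar top z',np.nanpercentile(W[m][:,2],[50,95]))
s=(W[...,:2]-p0)@ey
br=(W[...,2]>.212)&(W[...,2]<.225)&(h[...,0]>8)&(h[...,0]<22); br[200:]=0
print('brown s',np.percentile(s[br],[1,50,99]),'u',np.percentile(((W[...,:2]-p0)@ex)[br],[1,50,99]))
for a,b in((88.5,145.5),): 
    e=onplane(d,[[323,a],[323,b]],.219); print('brown rim edges s',(e[:,:2]-p0)@ey)
ye=(h[...,0]>22)&(h[...,0]<32)&(h[...,1]>150)&(W[...,2]>.12); ye[:170]=0
print('yellow s',np.percentile(s[ye],[2,50,98]),np.nanpercentile(W[ye][:,2],[2,98]))
# gap from brown near rim (32 mm to gap centre)
o=arm.observe(); b=((e[1,:2]-p0)@ey); cen=p0+(b-.032)*ey
print('gap centre',cen,'scene est',go(0,0,0,0)[:0]); 
t=o['position'][:2]; print('tcp err u,s',(cen-t)@ex,(cen-t)@ey)
# divider in hand patch
P=onplane(d,[[285,268],[358.5,268],[358.5,290],[285,290]],o['position'][2]-.0472+.063);print('patch far edge',P[:2])
```

```text
[[ 35.  311.5 336.5]
 [ 51.  310.5 336.5]
 [ 67.  310.5 335.5]
 [152.  311.5 334.5]
 [164.  311.5 334.5]
 [176.  311.5 333.5]
 [188.  310.5 333.5]]
width [0.0225 0.0237 0.023  0.0227 0.0229 0.0221 0.0233]
dir 108.723335 [0.53286487 0.18962325]
bar top z [0.17955058 0.1817613 ]
brown s [-0.00103825  0.02293546  0.04512797] u [-2.93864877e-02 -7.34514051e-05  2.94300867e-02]
brown rim edges s [ 0.04457099 -0.00111342]
yellow s [-0.10205268 -0.06834747 -0.06767883] [0.12631234 0.21434042]
gap centre [0.54349424 0.1582622 ] scene est []
tcp err u,s 0.0010363314462069723 0.005045416637265964
patch far edge [[0.52678902 0.15744898 0.38641512]
 [0.55521118 0.16724778 0.38641512]]
```

jog_arm(
  moves=[
    [0.0042,0.0011,0,0.008],
    [0.0042,0.0011,0.03,0.008],
    [0.0042,0.0011,0.06,0.008],
    [0.0042,0.0011,0.08,0.008],
    [0.0042,0.0011,0.09,0.008],
    [0.0042,0.0011,0.09,0.008],
    [0.0042,0.0011,0.09,0.008],
  ],
)

```text
clock: 15.3
position: [0.5445, 0.1585, 0.2811]
ee_rot: [1.83, 2.553, 0.002]
force: [0.1, -0.2, -1.2]
width: 0.503
gripper_force: 20.0
```

Run:
```python
from h import *
d=grab('wrist'); e=grab('side'); o=arm.observe(); print(o['position'],o['force'],o['joints'],o['width']*91.8,go(.5438,.1574,.1842,18.72))
a=cv2.resize(d['color'][100:360,200:440],(480,520)); b=cv2.resize(e['color'][70:200,225:345],(320,346),interpolation=cv2.INTER_CUBIC)
c=np.zeros((520,800,3),np.uint8); c[:,:480]=a; c[:346,480:]=b; cv2.imwrite('pics/c4.png',c[:,:,::-1])
```

```text
[0.54445242 0.15850443 0.28100892] [-0.00966533 -0.02634717 -0.31015998] [-1.10843046  0.44584904  1.07134619  1.71010888 -0.41320668  1.23355766
  0.3890034 ] 45.766296075506396 [-0.0008, -0.0011, 0.0968, 0.0002]
```

View pics/c4.png

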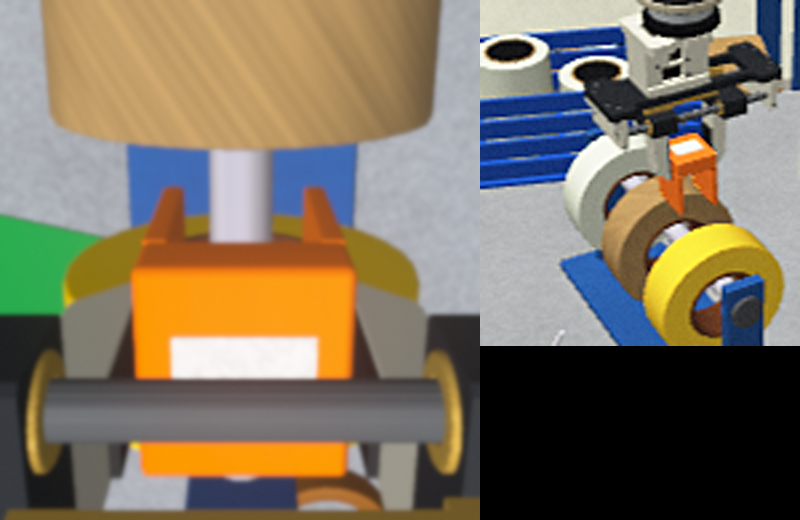

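The bar (col 240 in the crop) runs midway between the legs (165, 320) above the gap. Lower it.

jog_arm(
  moves=[
    [-0.0008,-0.001,0.02,0],
    [-0.0008,-0.001,0.035,0],
    [-0.0008,-0.001,0.05,0],
    [-0.0008,-0.001,0.06,0],
    [-0.0008,-0.001,0.07,0],
    [-0.0008,-0.001,0.08,0],
    [-0.0008,-0.001,0.087,0],
    [-0.0008,-0.001,0.092,0],
    [-0.0008,-0.001,0.092,0],
  ],
)

```text
clock: 16.52
position: [0.5432, 0.1574, 0.188]
ee_rot: [-1.83, -2.553, 0.0]
force: [0.3, -0.8, -0.3]
width: 0.501
gripper_force: 20.0
```

Run:
```python
from h import *
o=arm.observe(); print(o['position'],o['force'],o['width']*91.8,go(.5438,.1574,.1842,18.72))
```

```text
[0.54320587 0.1573856  0.18800464] [ 0.32719497 -0.83044947 -0.28399011] 46.00780037742853 [-0.0002, 0.0006, 0.0038, 0.0001]
```

jog_arm(
  moves=[
    [0,0.0004,0.002,0],
    [0,0.0004,0.003,0],
    [0,0.0004,0.004,0],
    [0,0.0004,0.0045,0],
    [0,0.0004,0.0045,0],
  ],
)

```text
clock: 17.15
position: [0.5438, 0.1575, 0.1842]
ee_rot: [-1.83, -2.553, -0.001]
force: [-3.1, -0.6, 5.3]
width: 0.502
gripper_force: 20.0
```

jog_arm(
  moves=[
    [0,0,0,0],
    [0,0,0,0],
    [0,0,0,0],
    [0,0,0,0],
    [0,0,0,0],
    [0,0,0,0],
  ],
  hand=0.0918,
)

```text
clock: 17.9
position: [0.5437, 0.1575, 0.1837]
ee_rot: [1.83, 2.553, -0.0]
force: [0.8, -0.2, 0.3]
width: 0.997
gripper_force: 0.0
```

jog_arm(
  moves=[
    [0,0,-0.01,0],
    [0,0,-0.03,0],
    [0,0,-0.06,0],
    [0,0,-0.1,0],
    [0,0,-0.14,0],
    [0,0,-0.18,0],
    [0,0,-0.2,0],
    [0,0,-0.2,0],
    [0,0,-0.2,0],
    [0,0,-0.2,0],
  ],
)

```text
clock: 19.15
position: [0.5432, 0.1575, 0.3828]
ee_rot: [-1.83, -2.553, 0.002]
force: [0.1, -0.4, 1.1]
width: 1.001
gripper_force: 0.0
```

Run:
```python
from h import *
d=grab('wrist'); e=grab('side'); s=grab('scene'); o=arm.observe(); print(o['clock'],o['position'],o['force'],o['joints'])
a=cv2.resize(d['color'],(480,300)); b=cv2.resize(e['color'][90:210,235:355],(320,320),interpolation=cv2.INTER_CUBIC)
c=np.zeros((600,800,3),np.uint8); c[:300,:480]=a; c[:320,480:]=b; c[300:,:480]=cv2.resize(s['color'],(480,300)); c[320:600,480:]=cv2.resize(s['color'][90:195,310:430],(320,280)); cv2.imwrite('pics/c5.png',c[:,:,::-1])
```

```text
19.3 [0.54346221 0.15752837 0.38318271] [ 0.71833642 -0.22015508  0.53040555] [-1.1423748   0.37827112  1.12380372  1.53302168 -0.34185885  1.44687505
  0.32328711]
```

View pics/c5.png

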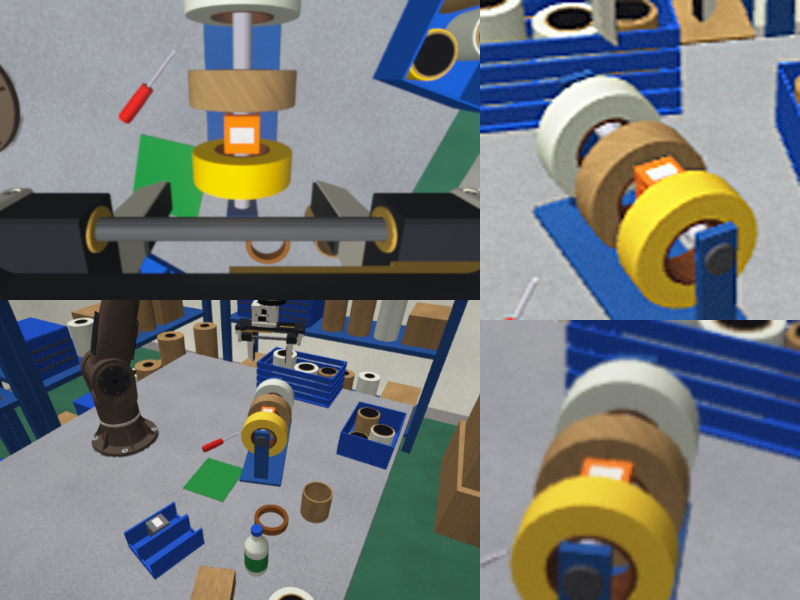

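The divider hangs level astride the bar between the yellow and brown rolls (wrist crop (241,135)). The grey divider and the loose things have not moved, and the arm is clear of everything.

```bash
python3 -c "
from cell import arm
print(arm.sign_off())"
```

```text
the job is handed in; nothing more can be done
None
```

The orange divider now hangs astride the bar between the yellow and brown rolls, after being stood on the mat and regripped across its legs; the job was handed in at about 19 s of the 64 s allowed, and the last pictures show the grey divider and loose things still in place.

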